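# Nest the dotted end cap and hold the coating probe on its dot

## Robot

A 6-joint arm with a two-finger parallel gripper is mounted at the origin on the work surface. World frame = base frame: x ahead of the robot, y to its left, z up, the work surface at z = 0. Lengths are in mm, angles in rad, forces in N, time in s.
With the tool pointing down it reaches from about 350 to 775 mm from the base axis. Payload 7.3 kg.
Tool frame: the origin (TCP) lies at the very end of the fingers, on their centre line; the grasp point (between the pads) lies 19 mm behind it (bot.grip_point_offset is the distance from the TCP to the grasp point, in mm); z points along the fingers, y is the line along which they close (so a half turn about z gives the same grasp; the last joint's range is limited). The gripper opens to 92 mm and grips with 3 to 60 N. Pads are 19 mm wide; open, the fingers measure 130 mm over their backs; the gripper's body (75 mm by 190 mm) begins 47 mm behind the grasp point.
Start: joints at [1.076, 0.342, 1.524, -0, 1.275, -0.146], TCP at [179.416, 493.411, 226.741] pointing down, gripper open.
Joint ranges: [-2.53, 2.53], [-0.77, 2.02], [0.04, 2.7], [-1, 4.14], [0.28, 2.66], [-3.11, 3.11]. Speed limits (rad/s): [2.57, 2.57, 3.14, 3.14, 3.14, 3.14].

## Interface

Orientations are given as [roll, pitch, yaw] about the fixed x, y, z axes, in that order (R = Rz(yaw) Ry(pitch) Rx(roll)).
In Python, from plant import bot gives the robot as it stands. The module is installed in compiled form; this text tells all that it offers.
- The arm moves only by the shell command python3 -m jog 'ROWS' [OPENING]. ROWS is JSON, a list of rows, each a list of 6 numbers: the shift along the tool's x, y, z in mm, then the turn, a rotation vector about the tool's x, y, z in rad. In form: [[dx, dy, dz, rx, ry, rz], ...]. A call has 1 to 12 rows; each row shifts and turns the commanded pose from where the row before left it, along the tool's axes as they then stand; what a row does not reach is not made up. A row lasts 1/10 s, in which the tool goes at most 50 mm and 8.59 degrees, less where a joint would pass 70% of its speed; a pose out of reach is approached as far as the arm can. A call with a gripper value outside its range is refused whole. OPENING is the opening in per cent of the stroke, from 0 (shut) to 100 (fully open), set as the call begins (- or left out, the last holds). The fingers move at their own pace and stop on an object; the grip force is fixed at half the most. Time passes only in rows, so rows that do not move let the fingers close. It gives the time, the measured TCP pose, the force, the opening and the grip force at its end, in the units of the state.
- bot.get_obs(): the state, without advancing time (a new reading comes with each control period).
- bot.capture(name): name is "scene" or "side" or "wrist"; returns the picture (480x640x3 uint8, red, green, blue); there is no depth.
- bot.camera_model(name): a dict with "fx", "fy", "cx", "cy" (pixels), "dist_coeffs" ([k1, k2, p1, p2, k3] as OpenCV has them; the pictures are not rectified), "position" and "orientation" of the camera in the world; the wrist camera has in their place "T_tool_cam" (4x4, takes a point from camera to tool coordinates, whose origin is the TCP and whose axes are the flange's). Camera axes: x right, y down, z forward; pixel columns grow to the right and rows downward; lengths in mm; the calibration is good to about 2 mm. A picture is of the moment at which its call begins: read the wrist's pose just before it. camera_model takes no time and is no camera call.
- bot.close_job(): hands the job in; it is judged then, once.
Trained networks look in the newest picture that a camera, given by its name, has taken for a name from the list of things; names that differ only in an ending like _2 or _b are one class to them, and where a whole thing is asked for, a point or a joint stands for the part that bears it (a point fixed in the world has none). Each returns a list of dicts, best first, with "p" (0 to 1); they miss things now and then, are a little off and sometimes report something else, mostly with a low value. They report only what shows in the picture. A call takes as long as a camera call. They do not tell look-alikes from the thing itself.
- bot.outline_of(target, camera): "mask" (480x640 bool, what is visible of it) and "pixel" ([column, row] in pixels, amid what is visible of it).
The state is a dict: "time": time; "joint_positions": joint angles; "dq": joint speeds; "tau": joint torques, N m; "tool_pos": TCP position; "tcp_rot": TCP orientation; "contact_force": force on the tool from outside, world axes, zero at the start; "moment": the same for the moment, N m; "grip_width": finger opening in mm; "finger_force": force on a finger pad.
Only numpy, scipy, OpenCV 4.12 (cv2) and the standard library are available. Lean on these libraries where they do the work, as an engineer would, in place of code of your own. Each camera call takes 0.05 s, during which the arm holds its last target. There are 200 camera calls.

## Task

Nest the end cap with the red dot squarely over the white cap on the blue gauge plate and let go of it, then take the orange coating-thickness probe out of its leaning holder and hold it upright with its brass tip on the red dot, pressing gently so that the sprung tip goes in about half of its 10 mm travel. Finish while still holding the probe there in the gripper: do not let go or put it back. Never press hard, and leave the spare cap and the other things on the bench where they are.

Things in the scene. Friction and masses are not known exactly. Their poses are not given: they have to be found in the camera images.
- cap_dot_center (a point): Axis point 34 mm up the loose, white, 68 mm tall stepped motor end cap with the red dot, standing mouth down; z up, x towards the dot. Hollow skirt 69 mm across, 29 mm tall, mouth 60 mm wide, 26 mm deep to its ceiling; above it a solid straight head, 54 mm across, from 33 to 68 mm up, to grip. About 0.15 kg.
- dot (a point): Centre of the red dot, 14 mm across, painted on the flat top of the dotted cap, 12 mm off the cap's axis; 34 mm above that cap's centre. z is square out of the top.
- cap_base_center (a point): Axis point 34 mm above the foot of the plain loose cap on the gauge plate, same shape as the dotted one, no dot. Caps nest: the mouth of one goes over the head of the other (3 mm play all round) until its ceiling rests on the head, 42 mm higher than the cap below.
- cap_spare_center (a point): Centre of a spare plain cap of the same shape and size, standing on the bench; to be left alone.
- plate_top (a point): Middle of the top of the fixed blue gauge plate, 110 x 110 mm and 12 mm thick; a flat steel disc 84 mm across is let in where the base cap stands.
- holder: Fixed grey base 110 x 80 x 12 mm (origin under its middle) with a black tube, 33 mm outside, 21 mm inside, in which the probe stands loosely. The tube leans 20 degrees, top towards the holder's -x; its rim centre is 9 mm to -x and 85 mm above the origin. Draw the probe out along the tube, at least 70 mm.
- probe_grip (a point): Grip point on the probe axis; z runs away from the tip and leans 20 degrees at the start, y is level. Orange handle 24 x 24 mm (sides along x and y) from 34 mm below this point to 22 mm above. Black collar, 36 mm across, 34 to 40 mm below, rests on the tube. Then a barrel, 18 mm across, and the brass tip, its end 105 mm below when not pressed. 0.13 kg.
- probe_tip (a point): Rounded end of the probe's brass tip, 7 mm across, which stands 18 mm out of the barrel when not pressed.
- plunger (a joint): How far the sprung brass tip is pressed into the probe, in m: 0 free, 0.010 fully in. It pushes back with about 0.9 N at first and 0.3 N more per mm, so about 2.4 N at half travel.
- tape: Yellow roll of tape, 90 mm across, 25 mm tall, lying flat at the back of the bench; leave alone. Origin under its middle.
- jar: White jar with blue lid, 56 mm across, 85 mm tall, at the back of the bench; leave alone. Origin under its middle.
- coil: Copper ring 120 mm across and 12 mm tall, lying to the robot's right; leave alone. Origin under its middle.
- driver: Screwdriver lying to the robot's left; leave alone.
Things that resemble listed ones, but are neither listed nor needed, are in the scene too. What is shaped like the part that bears probe_grip but green or purple is not meant. What is shaped like the part that bears cap_dot_center but green is not meant.

How it is judged (in metres and radians):
On the way:
1. the dotted cap is nested over the cap on the plate and let go (horizontal distance between cap_dot_center and cap_base_center below 0.004 m and z of cap_dot_center in the frame of cap_base_center between 0.038 and 0.045 m and angle between cap_dot_center's own z axis and vertical below 0.06 rad and horizontal distance between cap_base_center and plate_top below 0.015 m and height (world z) of cap_base_center below 0.05 m and contact force between the fingers and cap_dot below 0.1 N and contact force between the fingers and cap_base below 0.1 N), for 0.3 s.
At the end, for the whole second after the job is handed in: Dotted cap let go and nested on the base cap (within 4 mm of its axis, 38-45 mm higher, tilt under 0.06 rad), that one within 15 mm of the plate's middle; probe held still in the fingers, under 0.12 rad from upright, tip within 7 mm of the dot centre, pressed in 2-8.5 mm with 0.8-6 N (all of step 1 and horizontal distance between probe_tip and dot below 0.007 m and contact force between probe and cap_dot between 0.8 and 6 N and value of joint plunger between 0.002 and 0.0085 m and angle between probe_grip's own z axis and vertical below 0.12 rad and contact force between the fingers and probe above 2 N and linear speed of probe below 0.01 m/s); the arm keeps its last pose, push and grip.
It fails at once if the probe is pressed hard on the dotted cap (over 15 N) (contact force between probe and cap_dot above 15 N).
It fails at once if the spare cap or another thing on the bench is moved more than 20 mm (distance of any of cap_spare_center, tape, jar, coil, driver from where it was at the start of the episode above 0.02 m).
It also fails if it takes over 46 s, if anything falls off the work surface, if the arm or the gripper's body presses on something with over 40 N, if the wrist force passes 120 N, or if a joint passes its speed limit or range.

## Working session

There is one attempt and no reset: what is moved stays moved. The work goes in short steps, Python scripts to look and compute and a shell command to move; the robot and the scene stay as the last step left them, time stands still between calls to the robot, and variables do not carry over. Pictures are saved under pics/ and viewed, at most 10 in all, crops included, and the job is handed in when it is done.

```bash
mkdir -p pics; cat > h.py <<'E'
import numpy as np, cv2
from scipy.spatial.transform import Rotation as R
from plant import bot
def save(n,f,crop=None,s=1):
    im=bot.capture(n)
    c=im if crop is None else im[crop[1]:crop[3],crop[0]:crop[2]]
    cv2.imwrite(f,cv2.resize(c[:,:,::-1],None,fx=s,fy=s)); return im
def cam(n):
    m=bot.camera_model(n); K=np.array([[m['fx'],0,m['cx']],[0,m['fy'],m['cy']],[0,0,1.]]); d=np.array(m['dist_coeffs'],float)
    if 'T_tool_cam' in m:
        o=bot.get_obs(); T=np.eye(4); T[:3,:3]=R.from_euler('xyz',o['tcp_rot']).as_matrix(); T[:3,3]=o['tool_pos']
        T=T@np.array(m['T_tool_cam'])
        return K,d,T[:3,:3],T[:3,3]
    q=np.array(m['orientation'],float)
    Rm=q if q.shape==(3,3) else (R.from_euler('xyz',q).as_matrix() if q.size==3 else None)
    return K,d,Rm,np.array(m['position'],float)
def ray(c,px):
    K,d,Rm,p=c; u=cv2.undistortPoints(np.array([[px]],float),K,d)[0,0]
    v=Rm@np.array([u[0],u[1],1]); return p,v/np.linalg.norm(v)
def atz(c,px,z):
    p,v=ray(c,px); return p+v*(z-p[2])/v[2]
def tri(*rs):
    A=sum(np.eye(3)-np.outer(v,v) for p,v in rs); b=sum((np.eye(3)-np.outer(v,v))@p for p,v in rs)
    x=np.linalg.solve(A,b); return x,[float(np.linalg.norm((np.eye(3)-np.outer(v,v))@(x-p))) for p,v in rs]
def proj(c,X):
    K,d,Rm,p=c; return cv2.projectPoints((Rm.T@(np.array(X,float)-p)).reshape(1,3),np.zeros(3),np.zeros(3),K,d)[0].ravel()
E
python3 - <<'E'
from h import *
np.set_printoptions(precision=1,suppress=True)
for n in ('scene','side'):
    save(n,f'pics/{n}.png'); print(bot.camera_model(n))
    for t in ('cap_dot_center','dot','plate_top','holder','probe_grip','probe_tip'):
        for r in bot.outline_of(t,n):
            ys,xs=np.nonzero(r['mask']); print(n,t,round(r['p'],2),np.array(r['pixel']),xs.min(),xs.max(),ys.min(),ys.max())
print(bot.camera_model('wrist')); print(bot.get_obs())
E
```

```text
{'fx': 614.5278834551934, 'fy': 614.5278834551934, 'cx': 318.58620407739505, 'cy': 244.15590960384247, 'dist_coeffs': array([0., 0., 0., 0., 0.]), 'position': array([1217.9,  783.4,  989.6]), 'orientation': array([-2.3,  0. ,  2.4])}
scene cap_dot_center 0.9 [243.1 222.2] 230 256 203 238
scene cap_dot_center 0.75 [260.  246.6] 247 274 228 265
scene dot 0.73 [244.7 222. ] 231 256 203 237
scene dot 0.64 [258.9 248.7] 245 274 228 265
scene dot 0.53 [344.5 267.6] 319 370 247 292
scene plate_top 0.74 [255.4 340.7] 235 277 313 352
scene plate_top 0.63 [397.8 351.7] 364 438 319 372
scene holder 0.88 [345.8 272.7] 320 370 246 292
scene probe_grip 0.86 [349.4 232.8] 341 358 216 247
scene probe_grip 0.82 [360.7 209.6] 354 369 200 225
scene probe_grip 0.77 [421.9 268.4] 407 439 247 283
{'fx': 544.4732715606685, 'fy': 544.4732715606685, 'cx': 318.13096340768647, 'cy': 240.25356384235988, 'dist_coeffs': array([-0.1,  0. ,  0. ,  0. ,  0. ]), 'position': array([-138.1, -743.9,  885.2]), 'orientation': array([-2.2, -0. , -0.8])}
side cap_dot_center 0.88 [397.1 319.5] 384 415 301 342
side cap_dot_ce
[... 545 characters left out ...]
'fy': 367.8194554321796, 'cx': 321.38255794489874, 'cy': 239.87162742523637, 'dist_coeffs': array([-0.1,  0. ,  0. ,  0. ,  0. ]), 'T_tool_cam': array([[  -0. ,   -1. ,   -0.3,   77.6],
       [   1. ,   -0. ,    0. ,   -1. ],
       [  -0. ,   -0.3,    1. , -158. ],
       [   0. ,    0. ,    0. ,    1. ]])}
{'time': 0.7, 'joint_positions': array([ 1.1,  0.3,  1.5, -0. ,  1.3, -0.1]), 'dq': array([ 0., -0.,  0.,  0., -0.,  0.]), 'tau': array([ -0. , -43.1, -24.4,   0.1,   0. ,   0. ]), 'tool_pos': array([179.4, 493.4, 226.8]), 'tcp_rot': array([3.1, 0. , 2.8]), 'contact_force': array([-0.2, -0.1,  0. ]), 'moment': array([-0.,  0.,  0.]), 'finger_force': 0.0, 'grip_width': 91.52454085513122}
```

View pics/scene.png

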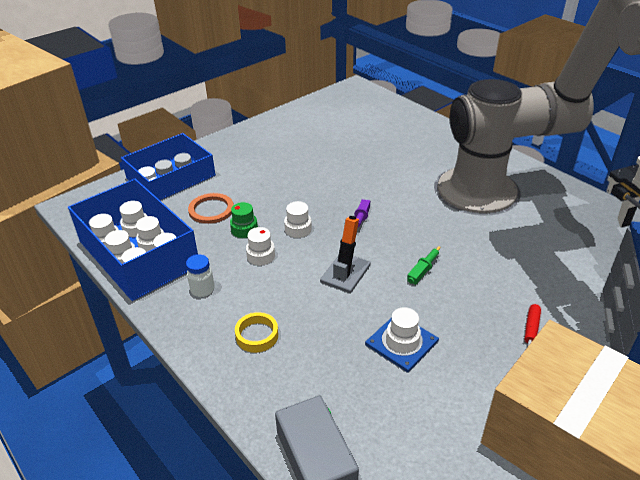

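View pics/side.png

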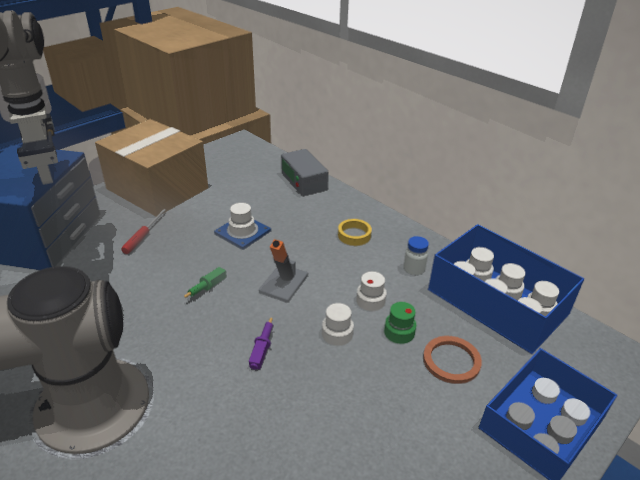

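The pictures show these things:
- **Wanted cap:** white with a red dot, scene (260,246), side (373,290).
- **Possible mix-ups for the cap:** green dotted cap, scene (243,222), side (402,322). The plain spare is at scene (297,220), side (338,323).
- **Base cap:** on the blue plate, scene (404,330), side (240,218).
- **Wanted probe:** orange, standing in the holder, scene (349,235), side (279,252).
- **Possible mix-ups for the probe:** purple lying at scene (362,212), green lying at scene (423,266).

```bash
cat > m.py <<'E'
from h import *
np.set_printoptions(precision=1,suppress=True)
S,D=cam('scene'),cam('side')
P={'dotcap top':((259.5,237),(373,281)),'basetop':((404.5,316),(240,211)),'spare top':((297,209.5),(338,313)),'probe top':((351,220),(277.5,243)),
'plate?':((402,342),(243,232)),'jar':((198,263),(418,243)),'green top':((243,211),(403,311)),'holder':((345,273),(284,283)),'rod':((348,243),(281,258))}
for k,(a,b) in P.items(): print(k,*tri(ray(S,a),ray(D,b)))
E
python3 m.py
python3 - <<'E'
from h import *
a=save('scene','pics/x.png',(210,180,370,300),1); b=bot.capture('side'); 
c=np.hstack([cv2.resize(a[185:305,220:380],(400,300),interpolation=2),cv2.resize(b[230:350,255:415],(400,300),interpolation=2)])
cv2.imwrite('pics/crop1.png',c[:,:,::-1])
E
```

```text
dotcap top [ 610.9 -168.7   58. ] [1.1987822368092234, 1.1987822368091052]
basetop [548.6 242.9  73.2] [0.3318241216256229, 0.33182412162561875]
spare top [ 478.  -188.8   60.6] [0.47300952689777587, 0.47300952689767267]
probe top [476.1   4.2 140.1] [0.037379618681990225, 0.03737961868187874]
plate? [553.7 246.3   0.1] [0.9191369055980432, 0.9191369055982366]
jar [ 779.1 -165.5   78.4] [0.5916946221008023, 0.5916946221008407]
green top [ 583.1 -277.7   59.4] [2.3743240332466438, 2.37432403324671]
holder [500.1  13.3  -0.3] [0.18177772668113873, 0.1817777266809557]
rod [490.3  10.7  85. ] [0.17498893559450698, 0.1749889355946542]
```

View pics/crop1.png

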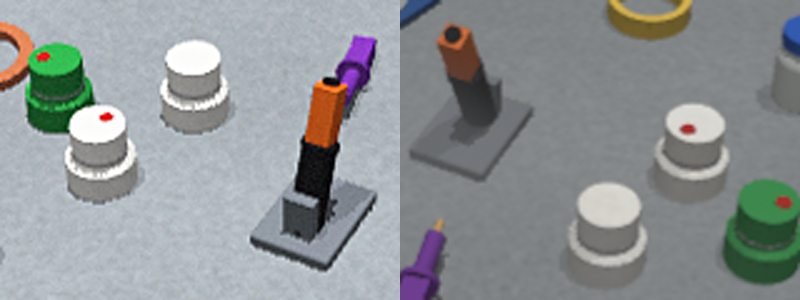

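The close crop confirms the choice: the white cap with the red dot (left crop (100,150), right crop (694,145)) and the orange probe in its leaning tube.

```bash
cat >> h.py <<'E'
def shift(target):
    o=bot.get_obs(); Rm=R.from_euler('xyz',o['tcp_rot']).as_matrix(); return Rm.T@(np.array(target,float)-o['tool_pos'])
np.set_printoptions(precision=2,suppress=True)
E
python3 - <<'E'
from h import *
S,D=cam('scene'),cam('side')
print(tri(ray(S,(259.2,233.8)),ray(D,(372.6,278.8))), tri(ray(S,(262.4,231.8)),ray(D,(370.2,281.6))))
o=bot.get_obs();print(o['tcp_rot'],R.from_euler('xyz',o['tcp_rot']).as_matrix())
print(shift((610,-168,170)))
E
```

```text
(array([ 609.29, -169.36,   66.28]), [0.20381469897375942, 0.20381469897378632]) (array([ 598.7 , -171.35,   65.42]), [0.36948790004078896, 0.3694879000408071])
[3.14 0.   2.79] [[-0.94  0.34  0.  ]
 [ 0.34  0.94  0.  ]
 [-0.    0.   -1.  ]]
[-630.69 -474.46   56.71]
```

```bash
python3 -m jog '[[-39.4,-29.65,3.5,0,0,0],[-39.4,-29.65,3.5,0,0,0],[-39.4,-29.65,3.5,0,0,0],[-39.4,-29.65,3.5,0,0,0],[-39.4,-29.65,3.5,0,0,0],[-39.4,-29.65,3.5,0,0,0],[-39.4,-29.65,3.5,0,0,0],[-39.4,-29.65,3.5,0,0,0],[-39.4,-29.65,3.5,0,0,0],[-39.4,-29.65,3.5,0,0,0],[-39.4,-29.65,3.5,0,0,0],[-39.4,-29.65,3.5,0,0,0]]' 100
python3 -m jog '[[-39.4,-29.65,3.5,0,0,0],[-39.4,-29.65,3.5,0,0,0],[-39.4,-29.65,3.5,0,0,0],[-39.4,-29.65,3.5,0,0,0],[0,0,0,0,0,0.145],[0,0,0,0,0,0.145],[0,0,0,0,0,0.145],[0,0,0,0,0,0.145],[0,0,0,0,0,0.145],[0,0,0,0,0,0.145],[0,0,0,0,0,0.145],[0,0,0,0,0,0.145]]'
python3 -m jog '[[0,0,0,0,0,0.1],[0,0,0,0,0,0]]'
python3 - <<'E'
from h import *
o=bot.get_obs(); c=cam('wrist'); save('wrist','pics/w1.png'); print(o)
for r in bot.outline_of('cap_dot_center','wrist'):
    ys,xs=np.nonzero(r['mask']); print(r['p'],r['pixel'],xs.min(),xs.max(),ys.min(),ys.max())
    print(atz(c,r['pixel'],50))
print(proj(c,(609.3,-169.4,68)))
E
```

```text
time: 2.0
tool_pos: [503.0, -4.6, 184.8]
tcp_rot: [3.141, 0.001, 2.792]
contact_force: [0.3, 1.4, 0.5]
grip_width: 91.8
finger_force: 0.0
time: 3.2
tool_pos: [609.7, -167.9, 170.6]
tcp_rot: [-3.141, -0.0, 1.627]
contact_force: [-0.7, 0.9, 1.7]
grip_width: 91.6
finger_force: 0.0
time: 3.4
tool_pos: [609.7, -167.9, 170.6]
tcp_rot: [-3.142, -0.0, 1.532]
contact_force: [-0.1, 0.3, -0.1]
grip_width: 91.6
finger_force: 0.0
{'time': 3.4, 'joint_positions': array([-0.39,  0.58,  1.29,  0.  ,  1.27, -0.35]), 'dq': array([ 0.  , -0.  ,  0.  , -0.  ,  0.  , -0.11]), 'tau': array([  0.  , -55.05, -24.39,   0.07,   0.06,   1.1 ]), 'tool_pos': array([ 609.73, -167.89,  170.61]), 'tcp_rot': array([-3.14, -0.  ,  1.53]), 'contact_force': array([-0.13,  0.3 , -0.14]), 'moment': array([-0.14,  0.06,  0.01]), 'finger_force': 0.0, 'grip_width': 91.55691414790036}
0.83 [296.3, 363.2] 260 331 299 397
[ 582.74 -287.68   50.  ]
0.56 [321.2, 233.6] 282 362 185 276
[ 609.49 -169.48   50.  ]
[320.92 240.1 ]
```

View pics/w1.png

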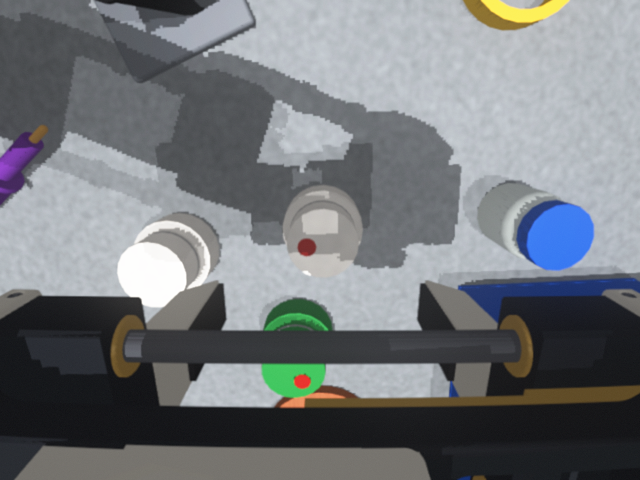

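The wrist view shows the dotted white cap straight under the gripper, with its head centred near (322,239) and the dot at (306,247). The spare is at (155,270) and the green cap at (295,350), both clear of the fingers.

```bash
python3 - <<'E'
from h import *
c=cam('wrist'); p=atz(c,(322,238.7),68); print(p, atz(c,(306.3,247.2),68)); print(shift((p[0],p[1],36)))
E
```

```text
[ 610.11 -168.33   68.  ] [ 598.2 -174.5   68. ]
[ -0.46   0.43 134.61]
```

```bash
python3 -m jog '[[-0.8,0,30,0,0,0],[0,0,40,0,0,0],[0,0,35,0,0,0],[0,0,20,0,0,0],[0,0,10,0,0,0],[0,0,0,0,0,0]]' 100
python3 -m jog '[[0,0,0,0,0,0],[0,0,0,0,0,0],[0,0,0,0,0,0],[0,0,0,0,0,0],[0,0,0,0,0,0],[0,0,0,0,0,0]]' 45
python3 -m jog '[[0,0,-10,0,0,0],[0,0,-30,0,0,0],[0,0,-40,0,0,0],[0,0,-40,0,0,0],[0,0,-20,0,0,0],[0,0,0,0,0,0]]'
python3 - <<'E'
from h import *
# held-cap check in wrist view + base in fixed views
c=cam('wrist'); save('wrist','pics/w2.png')
o=bot.get_obs();print(o['tool_pos'],o['tcp_rot'],o['grip_width'])
S,D=cam('scene'),cam('side')
im=bot.capture('side')
for n,C in (('scene',S),('side',D)):
    if n=='scene': bot.capture(n)
    for r in bot.outline_of('cap_base_center',n):
        ys,xs=np.nonzero(r['mask']); print(n,r['p'],r['pixel'],xs.min(),xs.max(),ys.min(),ys.max())
    print('proj top',[proj(C,(x,y,80)) for x,y in ((548,243),(521,243),(575,243),(548,216),(548,270))])
print('shift to above base', shift((548,243,176)))
E
```

```text
time: 4.1
tool_pos: [609.1, -168.4, 34.5]
tcp_rot: [-3.139, -0.001, 1.534]
contact_force: [-0.6, -0.1, -0.4]
grip_width: 91.7
finger_force: 0.0
time: 4.7
tool_pos: [609.9, -168.7, 36.1]
tcp_rot: [3.141, 0.0, 1.533]
contact_force: [-0.2, 0.1, 1.9]
grip_width: 53.5
finger_force: 30.0
time: 5.3
tool_pos: [611.3, -169.3, 180.0]
tcp_rot: [3.135, 0.002, 1.533]
contact_force: [-0.0, -0.1, -0.8]
grip_width: 53.9
finger_force: 30.0
[ 610.16 -168.86  177.17] [3.14 0.   1.53] 53.55770072143837
scene 0.59 [403.9, 333.3] 385 420 307 352
proj top [array([405.16, 313.51]), array([414.38, 307.02]), array([395.74, 320.13]), array([395.42, 306.16]), array([415.15, 321.04])]
side 0.68 [239.5, 223.8] 229 254 203 236
proj top [array([239.74, 208.95]), array([231.45, 212.87]), array([247.87, 205.1 ]), array([246.09, 213.24]), array([233.54, 204.74])]
shift to above base [408.69 -76.35  -1.55]
```

View pics/w2.png

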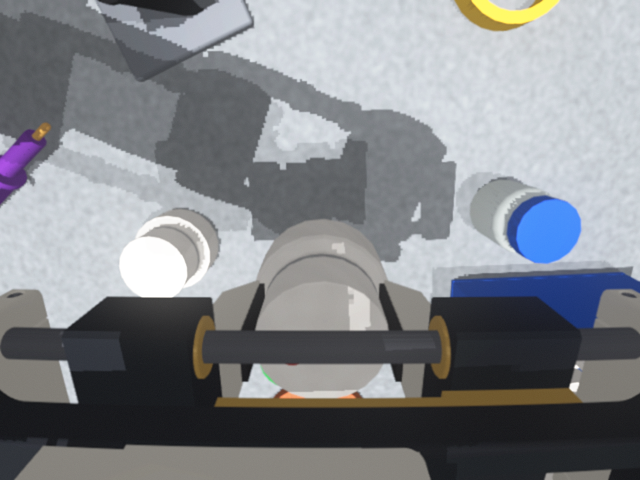

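The wrist view shows the dotted cap gripped squarely between the fingers, head about 260–388 px wide, and lifted clear. I'll stop short of the plate and look at the base cap.

```bash
python3 -m jog '[[25,-6,0,0,0,0],[45,-11,0,0,0,0],[45,-11,0,0,0,0],[45,-11,0,0,0,0],[45,-11,0,0,0,0],[45,-11,0,0,0,0],[40,-12,0,0,0,0],[10,-3,0,0,0,0],[0,0,0,0,0,0],[0,0,0,0,0,0]]'
python3 - <<'E'
from h import *
c=cam('wrist'); im=save('wrist','pics/w3.png')
o=bot.get_obs();print(o['tool_pos'],o['tcp_rot'],o['grip_width'])
for t in ('cap_base_center','plate_top'):
  for r in bot.outline_of(t,'wrist'):
    ys,xs=np.nonzero(r['mask']); print(t,r['p'],r['pixel'],xs.min(),xs.max(),ys.min(),ys.max())
print(proj(c,(548,243,80)))
E
```

```text
time: 6.55
tool_pos: [545.2, 133.2, 175.0]
tcp_rot: [-3.141, 0.001, 1.533]
contact_force: [-0.6, -0.1, -0.9]
grip_width: 53.4
finger_force: 30.0
[545.4  132.68 175.13] [-3.14  0.    1.53] 53.507768309020264
cap_base_center 0.75 [328.2, 76.3] 281 372 27 128
plate_top 0.61 [317.3, 126.9] 247 400 3 165
[319.27  76.59]
```

View pics/w3.png

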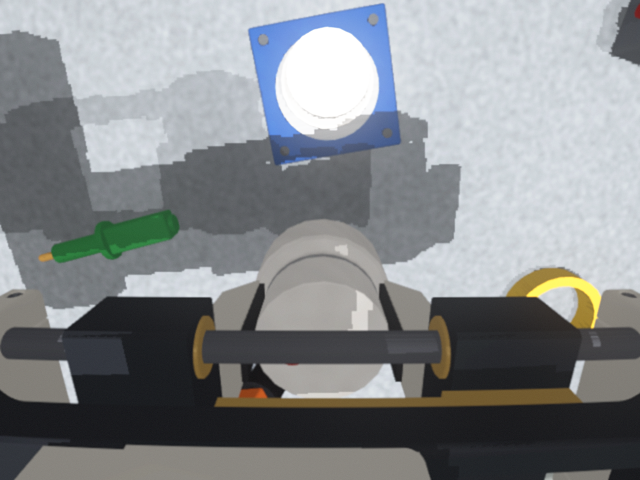

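The wrist view shows the blue plate with the base cap on it, its head near (330,72) and the plate corners at (248,28), (384,4), (400,143), (274,163). I'll fit the head and plate numerically.

```bash
python3 - <<'E'
from h import *
c=cam('wrist'); im=bot.capture('wrist')
print(im[72,270:390:3,1]); print(im[15:150:3,328,1])
# predicted radius of head top & skirt
for z,r in ((80,27),(45,27),(41,34.5)):
    print(z,[proj(c,(548+a,243+b,z)) for a,b in ((-r,0),(r,0),(0,-r),(0,r))])
q=[atz(c,p,12) for p in ((248.5,29),(384.5,4),(400.5,143),(274.5,163.5))]; print(q,np.mean(q,0))
E
```

```text
[155 156 216 242 254 254 255 255 255 255 255 255 255 255 255 255 255 255
 255 255 255 255 255 255 255 255 255 255 255 255 255 255 255 255 252 243
 156 158 155 155]
[150 155 157 159 255 255 255 255 255 255 255 255 255 255 255 255 255 255
 255 255 255 255 255 255 255 255 255 255 255 255 255 255 255 255 236 254
 254 255 217 184 183 169 108 108 104]
80 [array([276.18,  77.63]), array([360.42,  73.93]), array([320.  , 119.44]), array([316.39,  29.71])]
45 [array([281.84,  84.11]), array([355.56,  80.89]), array([320.19, 120.7 ]), array([317.05,  42.43])]
41 [array([272.35,  85.24]), array([365.18,  81.18]), array([320.62, 131.02]), array([316.66,  32.46])]
[array([494.14, 289.3 ,  12.  ]), array([601.71, 302.83,  12.  ]), array([615.37, 196.02,  12.  ]), array([507.12, 183.11,  12.  ])] [554.59 242.81  12.  ]
```

```bash
python3 - <<'E'
from h import *
a=cv2.imread('pics/scene.png')[300:360,364:444]; b=cv2.imread('pics/side.png')[195:255,200:280]
cv2.imwrite('pics/crop2.png',np.hstack([cv2.resize(x,(400,300),interpolation=2) for x in (a,b)]))
c=cam('wrist'); K,d,Rm,p=c; o=bot.get_obs(); T=R.from_euler('xyz',o['tcp_rot']).as_matrix()
f=lambda v: proj(c,o['tool_pos']+T@np.array(v,float))
for z,r in ((-32,27),(7,34.5),(36,34.5)): print(z,[f((r*np.cos(t),r*np.sin(t),z)) for t in np.arange(4)*np.pi/2])
im=bot.capture('wrist'); cv2.imwrite('pics/w3b.png',im[:,:,::-1])
print(im[290,235:410:3,1])
E
```

```text
-32 [array([321.36, 271.37]), array([390.59, 335.72]), array([321.45, 393.08]), array([252.24, 335.8 ])]
7 [array([321.36, 225.11]), array([391.65, 293.18]), array([321.46, 353.95]), array([251.18, 293.26])]
36 [array([321.37, 211.68]), array([382.34, 271.37]), array([321.45, 325.58]), array([260.49, 271.45])]
[138 137 138 136 139 136 137  96  40  39 149 146 150 149 149 148 150 158
 165 166 166 166 166 168 169 168 169 170 169 167 166 163 165 166 167 168
 167 168 168 170 177 166 152 152 151 149 152 142  83  47  48 134 138 138
 140 138 138 139 138]
```

View pics/crop2.png

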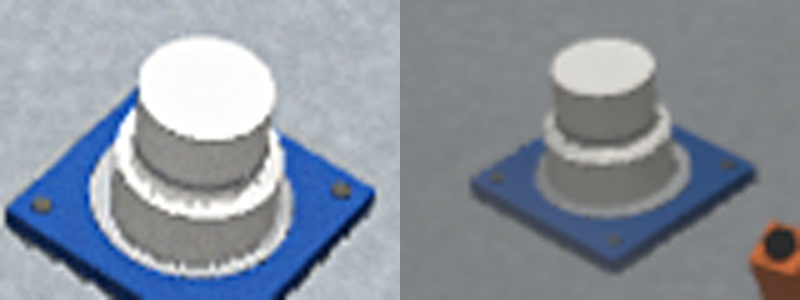

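```bash
python3 - <<'E'
from h import *
S,D=cam('scene'),cam('side')
print(tri(ray(S,(404.8,317.1)),ray(D,(240.4,207.9))))
w=cv2.imread('pics/w3b.png').astype(int)
for col in (300,345):
  print(col); print([ (r,*w[r,col,::-1]) for r in list(range(212,292,2))+list(range(364,402,2))])
print('row 372'); print([(k,*w[372,k,::-1]) for k in range(240,410,6)])
c=cam('wrist'); o=bot.get_obs(); T=R.from_euler('xyz',o['tcp_rot']).as_matrix()
f=lambda v: proj(c,o['tool_pos']+T@np.array(v,float))
for z,r in ((-32,27),(3,27),(7,34.5),(36,34.5)):
  P=np.array([f((r*np.cos(t),r*np.sin(t),z)) for t in np.linspace(0,2*np.pi,721)]);
  for col in (300,345):
    print(z,col,[P[s][np.argmin(abs(P[s][:,0]-col)),1] for s in (slice(0,180),slice(180,360),slice(360,540),slice(540,721))])
E
```

```text
(array([554.07, 248.13,  77.99]), [0.12115709491816072, 0.12115709491816685])
300
[(212, np.int64(93), np.int64(96), np.int64(100)), (214, np.int64(94), np.int64(98), np.int64(100)), (216, np.int64(95), np.int64(97), np.int64(101)), (218, np.int64(95), np.int64(98), np.int64(100)), (220, np.int64(91), np.int64(94), np.int64(98)), (222, np.int64(108), np.int64(110), np.int64(110)), (224, np.int64(147), np.int64(144), np.int64(141)), (226, np.int64(150), np.int64(147), np.int64(144)), (228, np.int64(148), np.int64(146), np.int64(143)), (230, np.int64(148), np.int64(145), np.int64(142)), (232, np.int64(148), np.int64(145), np.int64(142)), (234, np.int64(149), np.int64(146), np.int64(142)), (236, np.int64(148), np.int64(146), np.int64(144)), (238, np.int64(161), np.int64(157), np.int64(154)), (240, np.int64(165), np.int64(162), np.int64(158)), (242, np.int64(167), np.int64(163), np.int64(160)), (244, np.int64(168), np.int64(166), np.int64(162)), (246, np.int64(168), np.int64(166), np.int64(163)), (248, np.int64(168), np.int64(166), np.int64(162)), (250, np.int64(168), np.int64(166), np.i
[... 6971 characters left out ...]
np.float64(247.05918053806823)]
3 345 [np.float64(247.77555511360163), np.float64(340.973749151821), np.float64(345.7459159161665), np.float64(243.14300234052234)]
7 300 [np.float64(225.10505742268853), np.float64(353.95125632170544), np.float64(350.82577218343386), np.float64(228.08903539116966)]
7 345 [np.float64(228.81333766361828), np.float64(350.2881869351536), np.float64(353.95377686527206), np.float64(225.10505742268853)]
36 300 [np.float64(211.68329192747868), np.float64(325.574693399064), np.float64(321.9837801744728), np.float64(215.29065839852976)]
36 345 [np.float64(216.02286845565501), np.float64(321.07885561832876), np.float64(325.5769628899544), np.float64(211.68329192747868)]
```

```bash
python3 - <<'E'
from h import *
print(shift((553.9,248.5,125)))
E
```

```text
[116.     3.81  50.56]
```

```bash
python3 -m jog '[[20,0.8,0,0,0,0],[35,1,0,0,0,0],[35,1,5,0,0,0],[20,1,10,0,0,0],[6,0,20,0,0,0],[0,0,15,0,0,0],[0,0,0,0,0,0],[0,0,0,0,0,0]]'
python3 - <<'E'
from h import *
o=bot.get_obs();print(o['tool_pos'],o['tcp_rot'],o['contact_force']); print(shift((553.9,248.5,92)))
ims=[bot.capture(n) for n in('scene','side')]
cv2.imwrite('pics/crop3.png',np.hstack([cv2.resize(x,(400,300),interpolation=2) for x in (ims[0][270:360,344:464],ims[1][165:255,180:300])])[:,:,::-1])
E
```

```text
time: 7.6
tool_pos: [553.7, 249.2, 126.0]
tcp_rot: [-3.142, 0.0, 1.532]
contact_force: [-0.1, -0.3, -0.7]
grip_width: 53.6
finger_force: 30.0
[553.73 249.21 125.96] [-3.14  0.    1.53] [-0.12 -0.28 -0.71]
[-0.71  0.2  33.96]
```

View pics/crop3.png

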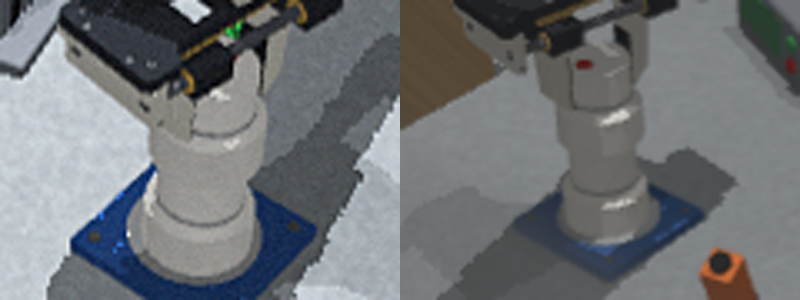

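Both views show the held cap's skirt sitting concentrically above the base cap (left crop (207,130), right crop (602,120)). Next I lower it slowly.

```bash
python3 -m jog '[[-0.6,0.2,3,0,0,0],[0,0,4,0,0,0],[0,0,4,0,0,0],[0,0,4,0,0,0],[0,0,3,0,0,0],[0,0,0,0,0,0]]'

```

```text
time: 8.3
tool_pos: [553.2, 249.1, 107.1]
tcp_rot: [-3.141, 0.0, 1.533]
contact_force: [0.7, 0.9, -0.4]
grip_width: 53.5
finger_force: 30.0
```

```bash
python3 -m jog '[[0,0,4,0,0,0],[0,0,4,0,0,0],[0,0,3,0,0,0],[0,0,2,0,0,0],[0,0,1,0,0,0],[0,0,0,0,0,0]]'

```

```text
time: 8.9
tool_pos: [553.5, 249.1, 93.6]
tcp_rot: [-3.141, -0.0, 1.533]
contact_force: [0.5, -0.7, -1.2]
grip_width: 53.8
finger_force: 30.0
```

```bash
python3 -m jog '[[0,0,1,0,0,0],[0,0,1,0,0,0],[0,0,0,0,0,0]]'
python3 -m jog '[[0,0,1,0,0,0],[0,0,0,0,0,0]]'

```

```text
time: 9.2
tool_pos: [553.5, 249.2, 91.7]
tcp_rot: [-3.142, -0.0, 1.533]
contact_force: [0.6, 0.2, -1.1]
grip_width: 53.6
finger_force: 30.0
time: 9.4
tool_pos: [553.5, 249.2, 90.6]
tcp_rot: [-3.141, 0.0, 1.533]
contact_force: [-1.2, 0.5, 0.5]
grip_width: 53.6
finger_force: 30.0
```

```bash
python3 -m jog '[[0,0,0.6,0,0,0],[0,0,0,0,0,0]]'
python3 -m jog '[[0,0,0,0,0,0],[0,0,0,0,0,0],[0,0,0,0,0,0],[0,0,-10,0,0,0],[0,0,-25,0,0,0],[0,0,-40,0,0,0],[0,0,-35,0,0,0],[0,0,-10,0,0,0],[0,0,0,0,0,0]]' 100
python3 - <<'E'
from h import *
o=bot.get_obs();print(o['tool_pos'],o['tcp_rot'])
W=cam('wrist'); S=cam('scene'); D=cam('side'); px={}
for n,C in (('wrist',W),('scene',S),('side',D)):
    im=save(n,f'pics/n_{n}.png')
    h=cv2.cvtColor(im,cv2.COLOR_RGB2HSV); m=(((h[...,0]<8)|(h[...,0]>172))&(h[...,1]>130)&(h[...,2]>60)).astype(np.uint8)
    k,l,st,ce=cv2.connectedComponentsWithStats(m)
    e=proj(C,(553.5,248.5,122)); print(n,'axis px',e,[(ce[i],st[i,4]) for i in range(1,k) if st[i,4]>3 and np.hypot(*(ce[i]-e))<60])
    for r in bot.outline_of('cap_dot_center',n):
        ys,xs=np.nonzero(r['mask']); print(r['p'],r['pixel'],xs.min(),xs.max(),ys.min(),ys.max())
E
```

```text
time: 9.6
tool_pos: [553.6, 249.2, 90.1]
tcp_rot: [3.141, -0.0, 1.533]
contact_force: [0.9, 0.2, -0.8]
grip_width: 53.5
finger_force: 30.0
time: 10.5
tool_pos: [554.4, 249.5, 212.6]
tcp_rot: [3.137, -0.002, 1.533]
contact_force: [-0.5, -0.3, -0.3]
grip_width: 91.3
finger_force: 0.0
[554.36 249.46 212.58] [ 3.14 -0.    1.53]
wrist axis px [319.7  244.45] [(array([302.98, 251.53]), np.int32(231))]
0.91 [318.5, 234.6] 279 361 186 283
0.28 [281.7, 391.9] 227 327 365 408
scene axis px [406.88 301.66] [(array([410.12, 298.96]), np.int32(26))]
0.69 [244.7, 221.8] 230 258 203 238
0.63 [406.7, 316.1] 387 422 294 339
side axis px [239.05 193.84] [(array([296.75, 184.38]), np.int32(8)), (array([235.5 , 195.67]), np.int32(6))]
0.85 [398.3, 322.3] 383 415 302 342
0.58 [241.7, 207.2] 228 253 189 223
```

```bash
python3 - <<'E'
from h import *
o=bot.get_obs();print(o['tool_pos'],o['tcp_rot'])
W=cam('wrist'); S=cam('scene'); D=cam('side')
im=bot.capture('wrist'); cv2.imwrite('pics/n2.png',im[:,:,::-1])
h=cv2.cvtColor(im,cv2.COLOR_RGB2HSV); m=(((h[...,0]<8)|(h[...,0]>172))&(h[...,1]>130)&(h[...,2]>60)).astype(np.uint8)
ys,xs=np.nonzero(m[200:300,250:360]); wp=(xs.mean()+250,ys.mean()+200); print(wp,len(xs))
rs=[ray(W,wp),ray(S,(410.1,299)),ray(D,(235.5,195.7))]
print(tri(*rs[1:]),tri(*rs),atz(W,wp,122))
# held probe in fixed views
cr=[]
for n,C,b in (('scene',S,(300,190,400,310)),('side',D,(230,215,330,315))):
    i=bot.capture(n); h=cv2.cvtColor(i,cv2.COLOR_RGB2HSV)
    m=((h[...,0]>5)&(h[...,0]<14)&(h[...,1]>150)&(h[...,2]>60)).astype(np.uint8); mm=np.zeros_like(m); mm[b[1]:b[3],b[0]:b[2]]=m[b[1]:b[3],b[0]:b[2]]
    ys,xs=np.nonzero(mm); print(n,len(xs),xs.mean(),ys.mean(),xs.min(),xs.max(),ys.min(),ys.max())
    cr.append(cv2.resize(i[b[1]:b[1]+100,b[0]:b[2]],(400,400),interpolation=2))
cv2.imwrite('pics/crop4.png',np.hstack(cr)[:,:,::-1])
E
```

```text
[552.92 248.95 208.53] [-3.14  0.    1.53]
(np.float64(305.6652892561983), np.float64(252.27272727272728)) 242
(array([542.33, 247.7 , 121.35]), [0.7676459008332306, 0.7676459008334082]) (array([541.58, 245.86, 121.92]), [2.0852409508499097, 1.8360266055635532, 1.379901674866295]) [541.42 243.69 122.  ]
scene 311 349.64308681672026 230.89710610932477 342 358 218 244
side 116 279.1551724137931 248.55172413793105 270 285 240 257
```

View pics/crop4.png

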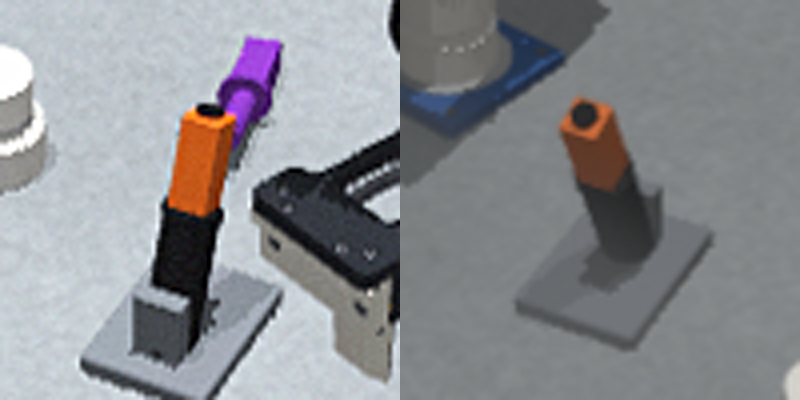

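Both views show the orange probe still in its tube, top at left crop (209,112) and right crop (586,112), with the base corners visible. The dot triangulates to z≈122, so the cap is fully nested. Next I work out the holder and probe pose.

```bash
python3 - <<'E'
from h import *
S=cam('scene'); D=cam('side')
for n,C,ps in (('S',S,[(320.7,280.7),(348.8,290),(370.8,260.5)]),('D',D,[(259,290),(288.5,301),(308,273.5)])):
    q=[atz(C,p,12)[:2] for p in ps]; print(n,q,np.linalg.norm(q[0]-q[1]),np.linalg.norm(q[1]-q[2]),'mid of diag',(q[0]+q[2])/2)
t=tri(ray(S,(352.2,218.2)),ray(D,(277,243.7))); print('top',t)
t=tri(ray(S,(347.3,243)),ray(D,(280.5,262)));print('~collar',t)
E
```

```text
S [array([568.05,   4.89]), array([540.3 ,  69.57]), array([434.32,  31.32])] 70.37762746157856 112.67054483325043 mid of diag [501.19  18.1 ]
D [array([431.61,  24.26]), array([457.91, -50.87]), array([557.15, -10.63])] 79.60082438450368 107.09083466138912 mid of diag [494.38   6.82]
top (array([471.77,   2.06, 141.64]), [0.911508888540775, 0.9115088885408433])
~collar (array([485.6 ,   5.26,  78.95]), [1.116842511936335, 1.1168425119363614])
```

```bash
python3 - <<'E'
from h import *
print(shift((452,-5,200)))
E
```

```text
[-257.75  -91.59    9.55]
```

```bash
python3 -m jog '[[-25,-9,0,0,0,0],[-40,-14,0,0,0,0],[-43,-15.5,1.6,0,0,0],[-43,-15.5,1.6,0,0,0],[-43,-15.5,1.6,0,0,0],[-40,-14,2.5,0,0,0],[-23.7,-8,2.2,0,0,0],[0,0,0,0,0,-0.14],[0,0,0,0,0,-0.13],[0,0,0,0,0,-0.13],[0,0,0,-0.12,0,0],[0,0,0,-0.12,0,0]]'
python3 -m jog '[[0,0,0,-0.109,0,0],[0,0,0,0,0,0],[0,0,0,0,0,0]]'
python3 - <<'E'
from h import *
o=bot.get_obs();print(o['tool_pos'],o['tcp_rot'],o['joint_positions']); T=R.from_euler('xyz',o['tcp_rot']).as_matrix(); print(T)
W=cam('wrist'); im=save('wrist','pics/p1.png')
a=.36;u=np.array([-np.sin(.349)*np.cos(a),-np.sin(.349)*np.sin(a),np.cos(.349)]); g=np.array([477.5,4.8,122])
print('pred: top,grip,handle bottom,rim', [proj(W,g+u*s) for s in (22,0,-34,-40)])
for t in ('probe_grip','holder'):
  for r in bot.outline_of(t,'wrist'):
    ys,xs=np.nonzero(r['mask']); print(t,r['p'],r['pixel'],xs.min(),xs.max(),ys.min(),ys.max())
E
```

```text
time: 12.15
tool_pos: [453.1, -4.8, 200.7]
tcp_rot: [2.897, 0.001, 1.934]
contact_force: [0.4, 0.2, 0.5]
grip_width: 92.0
finger_force: 0.0
time: 12.45
tool_pos: [452.3, -5.4, 201.0]
tcp_rot: [2.794, 0.0, 1.931]
contact_force: [-0.1, -0.5, 0.8]
grip_width: 92.0
finger_force: 0.0
[452.34  -5.37 200.98] [2.79 0.   1.93] [-0.34  0.08  2.01  0.31  0.81 -0.89]
[[-0.35  0.88  0.32]
 [ 0.94  0.33  0.12]
 [-0.    0.34 -0.94]]
pred: top,grip,handle bottom,rim [array([319.72, 255.49]), array([319.9 , 244.99]), array([320.12, 231.82]), array([320.16, 229.8 ])]
probe_grip 0.9 [318.8, 243.5] 297 341 212 276
probe_grip 0.68 [109.2, 289.5] 41 161 272 296
probe_grip 0.6 [188.0, 23.8] 81 262 0 60
holder 0.72 [289.2, 204.0] 243 354 170 256
holder 0.49 [507.9, 260.6] 463 530 223 294
```

View pics/p1.png

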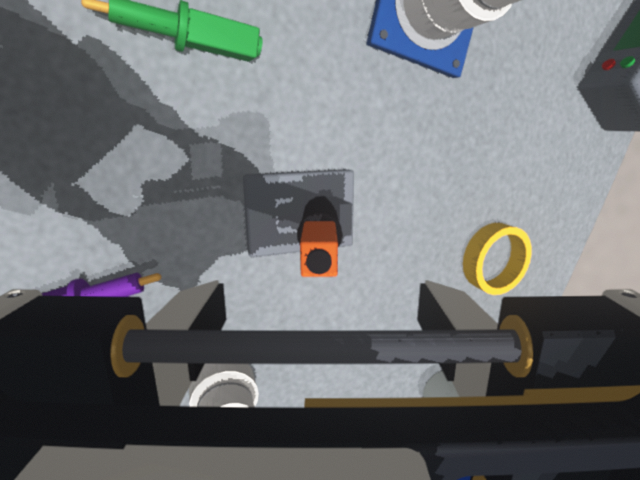

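The wrist view shows the handle top square at about (320,260), upright in the picture and midway between the fingers. So position and yaw agree with the estimate, apart from the known ~3 mm bias of the wrist camera. This is the tenth and last viewed picture.

```bash
python3 - <<'E'
from h import *
a=.36;u=np.array([-np.sin(.349)*np.cos(a),-np.sin(.349)*np.sin(a),np.cos(.349)]); g=np.array([477.2,4.8,122.3])
print(shift(g-19*u))
E
```

```text
[  0.63  -2.64 101.79]
```

```bash
python3 -m jog '[[0.5,-1.8,20,0,0,0],[0,0,30,0,0,0],[0,0,25,0,0,0],[0,0,15,0,0,0],[0,0,8,0,0,0],[0,0,3,0,0,0],[0,0,0,0,0,0]]'
python3 -m jog '[[0,0,0,0,0,0],[0,0,0,0,0,0],[0,0,0,0,0,0],[0,0,0,0,0,0],[0,0,0,0,0,0],[0,0,0,0,0,0],[0,0,0,0,0,0],[0,0,0,0,0,0]]' 15

```

```text
time: 13.3
tool_pos: [483.2, 7.4, 105.1]
tcp_rot: [2.793, -0.0, 1.933]
contact_force: [-0.1, 0.3, 0.5]
grip_width: 91.8
finger_force: 0.0
time: 14.1
tool_pos: [482.8, 7.2, 105.1]
tcp_rot: [2.793, -0.0, 1.933]
contact_force: [-0.4, 0.1, 0.1]
grip_width: 32.3
finger_force: 0.0
```

```bash
python3 -m jog '[[0,0,0,0,0,0],[0,0,0,0,0,0],[0,0,0,0,0,0],[0,0,0,0,0,0]]' 15

```

```text
time: 14.5
tool_pos: [482.8, 7.2, 105.1]
tcp_rot: [2.793, -0.0, 1.933]
contact_force: [0.4, 0.1, 0.1]
grip_width: 23.9
finger_force: 30.0
```

```bash
python3 -m jog '[[0,0,-8,0,0,0],[0,0,-15,0,0,0],[0,0,-20,0,0,0],[0,0,-20,0,0,0],[0,0,-20,0,0,0],[0,0,-17,0,0,0],[0,0,0,0,0,0]]'
python3 -m jog '[[0,0,-25,0.05,0,0],[0,0,-20,0.1,0,0],[0,0,-10,0.1,0,0],[0,0,-5,0.0975,0,0],[0,0,0,0,0,0],[0,0,0,0,0,0]]'
python3 - <<'E'
from h import *
o=bot.get_obs();print(o['tool_pos'],o['tcp_rot'],o['contact_force']); 
print(shift((542,247.3,240)))
E
```

```text
time: 15.2
tool_pos: [451.3, -5.4, 201.3]
tcp_rot: [2.789, 0.003, 1.932]
contact_force: [-0.2, -0.1, -0.6]
grip_width: 23.8
finger_force: 30.0
time: 15.8
tool_pos: [434.9, -10.3, 255.1]
tcp_rot: [3.14, -0.002, 1.934]
contact_force: [-0.1, -0.5, -1.5]
grip_width: 23.7
finger_force: 30.0
[434.87 -10.32 255.14] [ 3.14 -0.    1.93] [-0.06 -0.48 -1.51]
[202.71 191.67  15.77]
```

```bash
python3 -m jog '[[22,20.5,0,0,0,0],[32,30,0,0,0,0],[34,32,0,0,0,0],[34,32,0,0,0,0],[34,32,3,0,0,0],[28,27,5,0,0,0],[14,14,5,0,0,0],[4.7,4.2,3,0,0,0],[0,0,0,0,0,0],[0,0,0,0,0,0],[0,0,0,0,0,0]]'
python3 - <<'E'
from h import *
o=bot.get_obs();print(o['tool_pos'],o['tcp_rot'],o['contact_force'])
S=cam('scene');D=cam('side');W=cam('wrist');tp=o['tool_pos']
for n,C in (('wrist',W),('scene',S),('side',D)):
    im=save(n,f'pics/t_{n}.png'); print(n,'pred tip',proj(C,tp+[0,0,-86]),'barrel end',proj(C,tp+[0,0,-68]),'dot',proj(C,(542,247.3,122)))
    for t in ('probe_tip','dot'):
      for r in bot.outline_of(t,n):
        ys,xs=np.nonzero(r['mask']); print(t,round(r['p'],2),r['pixel'],xs.min(),xs.max(),ys.min(),ys.max())
for n,b in (('scene',(395,270,425,310)),('side',(225,170,250,205))):
    im=cv2.imread(f'pics/t_{n}.png'); h=cv2.cvtColor(im,cv2.COLOR_BGR2HSV)
    for y in range(b[1],b[3],2): print(y,' '.join('%d/%d/%d'%tuple(h[y,x]) for x in range(b[0]+4,b[2]-4,2)))
E
```

```text
time: 16.9
tool_pos: [542.4, 245.3, 241.3]
tcp_rot: [3.139, -0.0, 1.931]
contact_force: [0.2, -0.5, -1.4]
grip_width: 24.0
finger_force: 30.0
[542.44 245.31 241.26] [ 3.14 -0.    1.93] [ 0.19 -0.49 -1.41]
wrist pred tip [321.69 244.96] barrel end [321.77 253.31] dot [321.93 229.67]
probe_tip 0.64 [61.6, 239.1] 57 69 237 245
probe_tip 0.61 [107.6, 402.9] 103 117 398 404
dot 0.61 [337.2, 220.6] 296 371 181 265
scene pred tip [410.95 285.96] barrel end [411.71 279.21] dot [410.48 298.53]
dot 0.92 [405.9, 318.5] 387 421 294 339
dot 0.78 [245.7, 224.0] 230 258 203 238
side pred tip [235.45 184.85] barrel end [234.94 178.74] dot [235.77 195.64]
dot 0.94 [241.2, 206.2] 228 253 189 223
dot 0.81 [401.1, 324.6] 383 415 302 342
270 106/15/215 107/17/213 103/15/202 101/20/205 107/21/221 140/9/88 85/15/102 75/5/101 120/10/101 68/48/107 68/183/215
272 103/18/198 102/18/210 99/16/209 99/16/208 104/17/223 90/11/90 165/5/97 98/20/102 116/17/104 67/141/159 68/180/223
274 107/17/210 98/20/202 101/21/199 104/21/206 95/18/184 110/8/92 100/16/97 90/8/96 156/13/97 67/157/190 68/195/183
276 99/17/208 103/18
[... 2850 characters left out ...]
 23/10/102 20/7/103 15/10/106 20/12/132 24/10/132 15/4/134
192 100/6/131 30/10/103 15/10/104 24/12/103 23/10/103 24/10/127 24/10/131 18/10/131 20/12/133
194 20/7/110 23/10/103 18/13/102 11/20/100 13/18/100 30/9/114 20/12/131 24/10/130 25/12/132
196 15/5/107 23/10/102 3/58/93 1/175/80 1/169/101 24/10/130 20/12/131 20/12/132 20/12/132
198 60/4/114 23/10/102 24/12/108 6/33/109 24/10/132 24/10/132 20/12/132 18/10/131 24/10/128
200 75/4/114 15/10/102 18/12/106 23/9/111 18/11/117 23/9/117 23/9/115 23/10/104 15/10/106
202 98/8/124 23/10/103 30/10/104 23/10/104 23/10/104 18/12/106 18/12/106 23/10/104 18/12/106
204 60/2/107 23/10/103 30/7/104 23/10/106 18/12/106 23/10/106 30/7/104 30/10/106 23/10/105
```

```bash
python3 -m jog '[[1.6,0.2,5,0,0,0],[0,0,9,0,0,0],[0,0,7,0,0,0],[0,0,3,0,0,0],[0,0,0,0,0,0],[0,0,0,0,0,0],[0,0,0,0,0,0]]'
python3 - <<'E'
from h import *
o=bot.get_obs();print(o['tool_pos'],o['tcp_rot'],o['contact_force'])
f=[]
for n in ('scene','side')*6:
    im=bot.capture(n); f.append(bot.get_obs()['contact_force'][2]); cv2.imwrite(f'pics/u_{n}.png',im[:,:,::-1])
print(np.mean(f),np.std(f))
tp=bot.get_obs()['tool_pos']
for n,b in (('scene',(403,284,419,304)),('side',(229,182,241,200))):
    C=cam(n); print(n,'tip pred -86,-90',proj(C,tp+[0,0,-86]),proj(C,tp+[0,0,-90]),proj(C,(*tp[:2],122)))
    h=cv2.cvtColor(cv2.imread(f'pics/u_{n}.png'),cv2.COLOR_BGR2HSV)
    for y in range(b[1],b[3]): print(y,' '.join('%d/%d/%d'%tuple(h[y,x]) for x in range(b[0],b[2],2)))
E
```

```text
time: 18.05
tool_pos: [542.4, 248.2, 217.1]
tcp_rot: [3.139, -0.0, 1.933]
contact_force: [-0.2, -0.2, -1.5]
grip_width: 24.1
finger_force: 30.0
[542.4  248.22 217.09] [ 3.14 -0.    1.93] [-0.21 -0.22 -1.52]
-1.2613908397923754 0.48694937218664097
scene tip pred -86,-90 [411.09 295.66] [410.93 297.11] [410.73 298.81]
284 101/13/211 104/21/207 98/19/148 111/19/93 96/14/93 95/16/96 90/3/93 105/15/102
285 104/19/203 97/21/209 98/19/199 120/3/94 143/10/98 90/13/97 114/13/97 104/20/191
286 96/20/202 105/17/208 105/21/194 105/10/98 114/14/94 107/18/100 60/3/95 108/21/217
287 101/18/203 108/16/208 96/18/142 110/16/97 98/10/100 165/10/100 132/13/95 99/19/213
288 106/16/211 108/20/215 105/8/126 90/16/95 126/13/99 110/8/101 96/14/90 99/16/220
289 106/13/208 100/11/209 99/15/123 120/8/90 135/11/93 108/13/101 83/12/88 107/21/199
290 101/14/205 103/17/205 113/15/139 99/18/99 110/8/94 126/12/104 120/9/86 103/32/113
291 105/20/204 101/17/209 111/18/186 0/3/89 110/8/95 114/13/99 90/6/91 106/24/118
292 105/18/204 105/18/202 102/12/219 108/31/123 109/20/101 120/13/99 120/14/106 100/27/112
293 72/6/197 
[... 1325 characters left out ...]
18/17/76 100/8/95 96/10/134
189 105/8/135 105/8/135 75/4/124 18/109/89 90/2/121 0/0/117
190 102/9/135 105/8/134 23/9/119 19/127/94 16/28/99 15/10/104
191 98/8/134 90/6/124 19/20/102 19/130/94 18/31/100 23/10/103
192 98/8/131 23/10/103 17/18/102 19/121/95 18/26/99 23/10/103
193 90/2/118 23/10/103 23/10/104 19/71/97 23/10/102 30/10/103
194 30/5/109 30/10/103 18/13/102 11/20/100 13/18/100 30/10/103
195 30/5/109 23/10/102 7/23/99 1/137/84 2/107/86 24/11/114
196 30/5/107 23/10/102 3/58/93 0/171/79 1/163/89 24/10/130
197 30/2/106 15/10/103 5/46/94 2/118/84 2/90/111 24/10/131
198 45/4/114 15/10/102 15/10/103 6/33/109 24/10/132 24/10/132
199 60/2/112 24/13/102 23/10/105 20/12/128 24/10/129 20/12/130
```

```bash
cat > f.py <<'E'
from h import *
f=[]
for i in range(8): bot.capture('side'); f.append(bot.get_obs()['contact_force'])
o=bot.get_obs(); print(o['time'],o['tool_pos'],o['tcp_rot'],np.mean(f,0),o['grip_width'])
E
python3 -m jog '[[0,0,3,0,0,0],[0,0,3,0,0,0],[0,0,2,0,0,0],[0,0,0,0,0,0],[0,0,0,0,0,0]]'; python3 f.py
python3 -m jog '[[0,0,1,0,0,0],[0,0,1,0,0,0],[0,0,0,0,0,0]]'; python3 f.py
```

```text
time: 19.15
tool_pos: [542.2, 248.2, 208.7]
tcp_rot: [3.14, -0.0, 1.933]
contact_force: [0.1, 1.0, -1.3]
grip_width: 23.8
finger_force: 30.0
19.55 [542.22 248.14 208.79] [ 3.14 -0.    1.93] [-0.02 -0.11 -1.21] 24.05182654726295
time: 19.85
tool_pos: [542.3, 248.2, 206.8]
tcp_rot: [3.14, -0.0, 1.933]
contact_force: [-0.2, -0.4, 0.0]
grip_width: 23.8
finger_force: 30.0
20.25 [542.28 248.19 206.82] [ 3.14 -0.    1.93] [-0.05  0.26  0.33] 23.895504405180784
```

```bash
python3 -m jog '[[0,0,1,0,0,0],[0,0,1,0,0,0],[0,0,1.2,0,0,0],[0,0,0,0,0,0],[0,0,0,0,0,0]]'; python3 f.py; python3 f.py
python3 - <<'E'
from h import *
for n,b in (('scene',(401,286,421,306)),('side',(227,184,243,202))):
    im=bot.capture(n); h=cv2.cvtColor(im,cv2.COLOR_RGB2HSV); print(n,cam(n)[3][:0])
    for y in range(b[1],b[3]): print(y,' '.join('%d/%d'%tuple(h[y,x,:2]) for x in range(b[0],b[2],2)))
E
```

```text
time: 20.75
tool_pos: [542.3, 248.2, 203.6]
tcp_rot: [3.14, -0.0, 1.933]
contact_force: [-0.6, 0.1, 0.4]
grip_width: 24.0
finger_force: 30.0
21.15 [542.27 248.18 203.58] [ 3.14 -0.    1.93] [0.31 0.15 1.19] 23.603934597325598
21.55 [542.24 248.18 203.55] [ 3.14 -0.    1.93] [0.45 0.25 1.19] 24.00783849156367
scene []
286 105/18 96/18 99/16 93/16 120/11 90/16 101/21 150/5 97/20 105/18
287 104/16 102/19 105/17 101/19 100/8 78/14 130/8 120/5 101/23 103/16
288 104/19 105/12 108/20 100/12 150/8 129/18 80/15 115/16 106/19 110/21
289 110/18 102/18 104/16 110/24 128/10 83/11 140/8 0/0 106/17 106/29
290 101/17 99/17 99/20 114/11 98/10 90/13 105/15 128/11 99/22 117/20
291 101/19 102/22 99/19 108/14 110/8 120/10 100/15 120/11 103/19 116/15
292 101/20 108/19 105/15 108/13 0/0 110/15 90/5 70/17 99/23 105/14
293 101/14 110/4 54/6 102/14 105/10 126/13 103/17 110/17 120/11 105/22
294 17/9 30/8 21/9 108/14 110/8 80/8 128/10 105/10 90/11 109/24
295 17/12 43/9 24/6 90/8 90/15 126/12 140/8 90/3 113/19 99/22
296 10/12 30/5 21/9 60/2 105/20 111/18 100/15 120/7 113/20 98/23
297 30/6 0/3 24/6 175/22 90/8 99
[... 690 characters left out ...]
4 102/10 105/8
188 96/9 96/9 105/8 60/3 0/0 0/0 96/10 96/10
189 100/11 105/8 102/10 0/0 0/0 0/0 60/2 60/2
190 105/11 102/9 98/8 120/3 0/0 90/4 30/6 24/12
191 100/11 102/9 98/8 0/0 60/3 60/4 23/10 23/9
192 105/11 100/6 30/10 30/3 30/7 15/7 23/10 23/9
193 102/10 90/2 23/10 30/8 20/62 19/32 23/10 15/10
194 102/9 30/5 23/10 20/15 18/130 18/54 23/10 23/9
195 95/11 30/5 18/12 6/26 17/133 9/96 23/10 18/10
196 100/11 15/5 20/8 2/55 5/162 1/171 23/9 18/10
197 100/11 30/2 20/8 4/46 2/123 2/71 24/10 18/10
198 100/11 60/2 23/10 15/10 6/36 25/12 24/10 20/12
199 99/13 60/2 23/10 20/7 23/9 18/10 20/12 20/12
200 95/11 60/2 15/10 24/12 18/11 23/9 23/9 24/11
201 100/11 90/4 23/10 23/10 23/10 23/10 23/10 23/10
```

The force rose 2.45 N, which is about 5 mm of travel, and the brass tip sits within the red dot in both views. Handing in.

```bash
python3 -c "
from plant import bot
print(bot.close_job())"
```

```text
the job is handed in; nothing more can be done
None
```

I nested the dotted cap on the base cap and released it, and handed the job in with the probe held upright on the red dot, pressed in about 5 mm at roughly 2.4 N; the hand-in returned no verdict.

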